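Lever open the curing chest

TASK

Open the curing chest and keep it open: with the fingertips push the wooden block across the chest's top until it lies wholly off the steel flap, on the white fixed part of the top; then press the red pad at the long end of the yellow lever all the way down, so that its short end raises the flap. The job finishes while you are still holding the pad down and the flap up. Nothing is to be picked up, the flap is raised by the lever only and only once it is clear, and everything else stays where it stands.

Things in the scene. Friction and masses are not known exactly. Their poses are not given: they have to be found in the camera images.
- chest: Low grey curing chest with lever stand at its right end: one unit fixed to the bench. Origin on the bench; axes: z up, y towards the chest's left end, x away from the robot. Chest: x -65 to +65 mm, y -110 to +135 mm, flat top 100 mm above the bench. The stand's 70 mm wide blue foot and cheeks (up to 116 mm high at y = -184 mm) carry the lever along x = 0, towards -y.
- white_top (a point): Middle of the white fixed part of the chest's top, on its surface: 130 mm in the chest's x, 125 mm in its y (chest y +10 to +135 mm).
- flap (a joint): Angle of the steel flap in the top, 3.6 kg give or take 30%, chest y -139 to +10 mm, flush with the white part; hinged at y = +10 mm, the right lip overhangs the chest's wall. 0 = shut; grows as the lip rises; about 0.28 rad with the lever fully down. It falls shut when the lever is let go.
- flap_plate: The flap's steel plate, 130 x 149 x 8 mm; origin at its centre, z its normal (up when shut).
- lever (a joint): Angle of the yellow lever about its pivot: 0 = resting (long end up, roller of the short end touching the flap's lip from below); grows as the long end is pressed down; stops at 0.75 rad on a rubber bumper. Long arm 165 mm, short arm 55 mm. Pushing the pad down takes about 2 to 8 N, a little less towards the end, then comes the hard stop.
- lever_pivot (a point): Lever's pivot pin, along the chest's x axis, 103 mm above the bench (fixed). The pad's top lies 165 mm out along the arm and 15 mm above the arm's centre line. At rest the arm slopes up by 0.35 rad from pivot to pad; fully down it slopes down by 0.40 rad.
- pad_top (a point): Middle of the top of the red round pad (38 mm across, slightly domed, 10 mm thick) at the lever's long end; its z axis is the pad's normal. About 174 mm above the bench at rest, 52 mm with the lever fully down; it moves on an arc about the pivot, so it also shifts up to 20 mm along the chest's y.
- block_center (a point): Centre (half-way up) of the loose wooden scraper block lying flat on the flap: 40 mm (its x) x 110 mm (its y) x 28 mm high, 0.11 kg. It lies more or less along the chest's x axis.
- block_end_a (a point): Centre of the block's end face at its own +y.
- block_end_b (a point): Centre of the block's end face at its own -y.
- tweezers: Steel tweezers, 133 mm long, 12 mm wide, lying on the bench on the robot's side of the lever; origin at the middle of the underside. Leave alone.
- tin: Round aluminium sample tin, 59 mm across, 38 mm high, on the bench by the chest's left end; origin under its centre. Leave alone.
- jar: Clear screw jar with blue lid, 66 mm across, 116 mm high, on the bench by the chest's left end; origin under its centre. Leave alone.
- red_pad: The red pad itself, fixed to the lever; origin at the middle of its underside, 10 mm below pad_top.
Mind the look-alikes: they are no part of the job. There is more than one size of the part that bears block_center; the job needs the smaller.

How it is judged (in metres and radians):
On the way, in this order (a step that is already met when the one before it is completed fails the run):
1. the block lies wholly on the white fixed part of the top, the flap still shut (y of each of block_end_a, block_end_b in the frame of chest above 0.028 m and y of block_center in the frame of chest below 0.13 m and z of block_center in the frame of chest between 0.108 and 0.12 m and angle between block_center's own z axis and vertical below 0.1 rad and value of joint flap below 0.03 rad), for 0.2 s.
2. the red pad is pressed right down and the flap is up (value of joint flap above 0.23 rad and contact force between the fingers and red_pad above 0.5 N), for 0.2 s.
At the end, for the whole second after the job is handed in: Fingers press the red pad (over 0.5 N), lever down (over 0.62 of 0.75 rad), flap up (over 0.23 of about 0.28 rad) and still; the block lies flat on the white fixed part of the top, the centres of both its end faces at least 18 mm beyond the flap's hinge line (all of step 2 and y of each of block_end_a, block_end_b in the frame of chest above 0.028 m and y of block_center in the frame of chest below 0.13 m and z of block_center in the frame of chest between 0.108 and 0.12 m and angle between block_center's own z axis and vertical below 0.1 rad and value of joint lever above 0.62 rad and velocity of joint flap between -0.05 and 0.05 rad/s); the arm keeps its last pose, push and grip.
It fails at once if the block is lifted more than 12 mm off the top (z of block_center in the frame of chest above 0.126 m).
It fails at once if the block falls off the top or is tipped over (z of block_center in the frame of chest below 0.09 m or angle between block_center's own z axis and vertical above 0.6 rad).
It fails at once if the flap is raised before the block is off it (value of joint flap above 0.08 rad and y of any of block_end_a, block_end_b in the frame of chest below 0.02 m).
It fails at once if the flap is raised by hand: the fingers touch it while it is up (value of joint flap above 0.06 rad and contact force between the fingers and flap_plate above 0.5 N).
It fails at once if a bystander is moved more than 20 mm (distance of any of tweezers, tin, jar from where it was at the start of the episode above 0.02 m).
It also fails if it takes over 48 s, if anything falls off the work surface, if the arm or the gripper's body presses on something with over 40 N, if the wrist force passes 120 N, or if a joint passes its speed limit or range.

ROBOT

A 6-joint arm with a two-finger parallel gripper is mounted at the origin on a cart in front of the work surface, level with it; the furniture and walls round the work are solid. World frame = base frame: x ahead of the robot, y to its left, z up, the work surface at z = 0. Lengths are in mm, angles in rad, forces in N, time in s.
With the tool pointing down it reaches from about 300 to 825 mm from the base axis. Payload 5.4 kg.
Tool frame: the origin (TCP) lies at the very end of the fingers, on their centre line; the grasp point (between the pads) lies 19 mm behind it; z points along the fingers, y is the line along which they close (so a half turn about z gives the same grasp; the last joint's range is limited). The gripper opens to 92 mm and grips with 3 to 60 N. Pads are 20 mm wide; open, the fingers measure 128 mm over their backs; the gripper's body (75 mm by 189 mm) begins 69 mm behind the grasp point.
Start: joints at [1.081, 0.158, 1.597, -0, 1.386, -0.21], TCP at [158.804, 552.619, 214.601] pointing down, gripper open.
Joint ranges: [-2.91, 2.91], [-0.94, 2.29], [0.18, 2.7], [-1.29, 4.43], [0.17, 2.64], [-3, 3]. Speed limits (rad/s): [2.57, 2.57, 3.14, 3.14, 3.14, 3.14].

INTERFACE

Orientations are given as a unit quaternion [w, x, y, z].
In Python, from station import manip, snapshot, order gives the robot as it stands. The module is installed in compiled form; this text tells all that it offers.
- The arm moves only by the tool jog_arm, never from a script. Its argument "rows" is a list of rows, each a list of 4 numbers: the shift along the tool's x, y, z in cm, then the turn about the tool's z in units of 6 degrees (1.0 is 6 degrees). A call has 1 to 8 rows; each row is the pose to reach, as a shift and turn from the pose commanded when the call began, along the tool's axes at that moment; what a row does not reach only later rows make up. A row lasts 1/12 s, in which the tool goes at most 41.7 mm and 7.16 degrees, less where a joint would pass 70% of its speed; a pose out of reach is approached as far as the arm can. A call with a gripper value outside its range is refused whole. "grip" is the opening, from 0 (shut) to 1 (fully open), set as the call begins (left out, the last holds). The fingers move at their own pace and stop on an object; "newtons" is the grip in N (left out, the last holds). Time passes only in rows, so rows that repeat a pose let the fingers close. It gives the time, the measured TCP pose, the force, the opening and the grip force at its end, in the units of the state.
- manip.get_state(): the state, without advancing time (a new reading comes with each control period).
- snapshot(name): name is "scene" or "top" or "wrist"; returns a dict with "img" (384x512x3 uint8, red, green, blue), "z_map" (384x512 float32, mm along the optical axis (not along the pixel's ray), 0 where there is no reading), "vertical_fov" (degrees; the focal length in pixels is half the picture's height over the tangent of half this angle, whatever the lens; pixels are square), "cx", "cy" (the principal point, pixels), "k1" (the pictures are not rectified: a ray, as slopes to the right and down, at radius r is drawn at 1 + k1 r^2 times it, then the intrinsics apply), "eye" and "attitude" of the camera in the world; the wrist camera has in their place "T_tool_cam" (4x4, takes a point from camera to tool coordinates, whose origin is the TCP and whose axes are the flange's). Camera axes: x right, y up, looking along -z (the intrinsics and any distortion apply to the point x, -y, -z); pixel columns grow to the right and rows downward; lengths in mm; the calibration is good to about 2 mm. A picture is of the moment at which its call begins: read the wrist's pose just before it.
- order.sign_off(): hands the job in; it is judged then, once.
The state is a dict: "time": time; "qpos": joint angles; "qd": joint speeds; "joint_torque": joint torques, N m; "ee_pos": TCP position; "eef_rot": TCP orientation; "force": force on the tool from outside, world axes, zero at the start; "torque": the same for the moment, N m; "width": finger opening in mm; "grasp_force": force on a finger pad.
Only numpy, scipy, OpenCV 4.12 (cv2) and the standard library are available. Lean on these libraries where they do the work, as an engineer would, in place of code of your own. Each camera call takes 0.05 s, during which the arm holds its last target. There are 200 camera calls.

## Working session

There is one attempt and no reset: what is moved stays moved. The work goes in short steps, Python scripts to look and compute and a tool call to move; the robot and the scene stay as the last step left them, time stands still between calls to the robot, and variables do not carry over. Pictures are saved under pics/ and viewed, at most 10 in all, crops included, and the job is handed in when it is done.

Besides the shell and the picture viewer there is one more tool, called after ">>>" as name(argument=value, ...) on one line, values as JSON. jog_arm: Moves the arm, as the interface text tells. Its arguments: {"type":"object","properties":{"rows":{"type":"array","items":{"type":"array","items":{"type":"number"}}},"grip":{"type":"number"},"newtons":{"type":"number"}},"required":["rows"]}

```bash
mkdir -p pics; cat > h.py <<'E'
import numpy as np, cv2
from station import manip, snapshot, order
from scipy.spatial.transform import Rotation as R
def rot(a):
    a=np.array(a)
    return a if a.shape==(3,3) else R.from_quat(np.r_[a[1:],a[0]]).as_matrix()
def cloud(s):
    h,w=s['z_map'].shape; f=h/2/np.tan(np.radians(s['vertical_fov'])/2)
    K=np.array([[f,0,s['cx']],[0,f,s['cy']],[0,0,1.]])
    u,v=np.meshgrid(np.arange(w),np.arange(h))
    p=cv2.undistortPoints(np.stack([u,v],-1).reshape(-1,1,2).astype(float),K,np.array([s['k1'],0,0,0,0.])).reshape(h,w,2)
    z=s['z_map']
    c=np.stack([p[...,0]*z,-p[...,1]*z,-z],-1)
    if 'eye' in s: P=c@rot(s['attitude']).T+np.array(s['eye'])
    else:
        T=np.array(s['T_tool_cam']); st=s['st']
        P=(c@T[:3,:3].T+T[:3,3])@rot(st['eef_rot']).T+np.array(st['ee_pos'])
    P[z==0]=np.nan
    return P
def snap(n):
    st=manip.get_state(); s=snapshot(n); s['st']=st; return s
E
python3 - <<'E'
from h import *
for n in ('scene','top'):
    s=snap(n); cv2.imwrite(f'pics/{n}0.png',s['img'][...,::-1]); np.save(f'{n}0.npy',cloud(s)); print(n,s['eye'],s['attitude'],s['k1'])
    np.save(f'{n}0i.npy',s['img'])
print(manip.get_state())
E
```

```text
scene [-689.05705274 -558.95520938  764.52975619] [ 0.72756805  0.46849388 -0.25982298 -0.42854431] -0.07594911617148699
top [ 174.51022239  109.88152252 1442.99464352] [ 0.73977781  0.07823405 -0.07360762 -0.66422146] -0.15283815958569025
{'time': 0.1, 'qpos': array([ 1.08090327e+00,  1.58935040e-01,  1.59806976e+00, -5.34833966e-05,
        1.38620070e+00, -2.10121020e-01]), 'qd': array([ 0.0024474 , -0.00125422, -0.00238512, -0.00041255,  0.00033125,
       -0.00174073]), 'joint_torque': array([-1.19391384e-04, -3.86503565e+01, -3.22959602e+01,  7.03551876e-02,
        3.39657103e-02, -2.67165080e-05]), 'ee_pos': array([158.56228686, 552.13253309, 213.76432443]), 'eef_rot': array([-2.51837090e-04,  1.39425319e-01,  9.90232260e-01, -7.66545062e-04]), 'force': array([0.24368454, 0.49813502, 0.78844098]), 'torque': array([0.02820339, 0.05009301, 0.01145032]), 'grasp_force': 0.0, 'width': 91.66142274473069}
```

View pics/scene0.png

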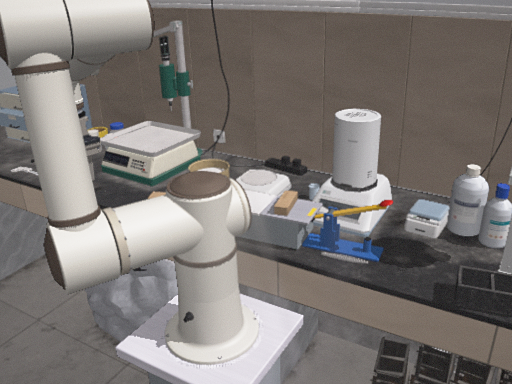

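View pics/top0.png

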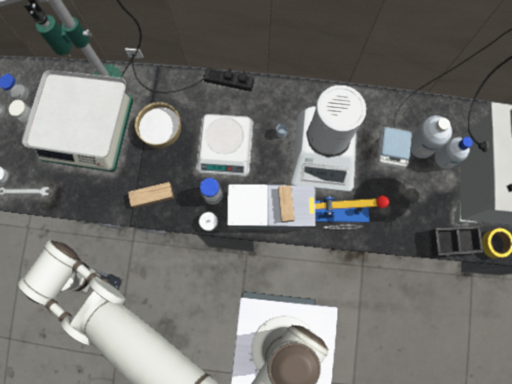

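The top view shows the white part around (248,205), the block on the flap at (286,203), the red pad at (382,201), the jar at (211,190) and the tin at (207,222). The larger look-alike block lies on the bench at (150,194).

```bash
python3 - <<'E'
from h import *
P=np.load('top0.npy'); I=np.load('top0i.npy'); hsv=cv2.cvtColor(I,cv2.COLOR_RGB2HSV)
roi=np.zeros(I.shape[:2],bool); roi[170:240,195:400]=1
z=P[...,2]
def rep(n,m):
    k,l,s,c=cv2.connectedComponentsWithStats((m&roi).astype(np.uint8)); i=1+np.argmax(s[1:,4]); m=l==i
    q=P[m]; r=cv2.minAreaRect(q[:,:2].astype(np.float32)); print(n,s[i],'med',np.nanmedian(q,0).round(1),'rect',np.round(r[0],1),np.round(r[1],1),round(r[2],1))
    return q
H,S,V=cv2.split(hsv)
rep('chest top',(z>88)&(z<108)&(np.arange(512)[None]<314)&(np.arange(512)[None]>225))
rep('white',(z>88)&(z<112)&(S<25)&(V>215))
rep('block',(z>117)&(z<140)&(np.arange(512)[None]>260)&(np.arange(512)[None]<310))
rep('pad',((H<8)|(H>172))&(S>150)&(V>90))
rep('lever',(H>18)&(H<30)&(S>150)&(z>105))
rep('foot',(H>100)&(H<125)&(S>150)&(np.arange(512)[None]>310))
rep('jar',(z>95)&(np.arange(512)[None]<224)&(np.arange(384)[:,None]<207))
rep('tin',(z>25)&(z<50)&(np.arange(512)[None]<222)&(np.arange(384)[:,None]>207))
print(I[205,248],I[205,305],I[203,286],z[205,248],z[205,305],z[203,286])
cv2.imwrite('pics/c.png',cv2.resize(I[170:240,195:400,::-1],None,fx=3.9,fy=3.9,interpolation=2))
E
```

```text
chest top [ 227  185   87   42 3020] med [444.3 111.5 100. ] rect [447.9  92.4] [131.6 271.6] 5.3
white [ 228  185   49   40 1615] med [441.8 162.9 100. ] rect [443.1 150.6] [127.9 152.1] 5.9
block [278 186  16  36 460] med [452.1  47.1 128.1] rect [453.3  46.7] [110.4  39.9] 11.1
pad [377 195  12  13 126] med [ 480.9 -243.1  172.2] rect [ 501.8 -272.3] [35.3 96.2] 43.2
lever [332 199  45   9 288] med [ 472.2 -169.7  137.2] rect [ 472.1 -163.7] [ 23.4 130.3] 5.7
foot [316 208  54  14 622] med [ 455.  -159.     8.9] rect [ 457.4 -153.6] [ 45.6 180.9] 7.8
jar [200 178  19  19 289] med [480.2 290.9 116.2] rect [481.5 291.5] [57.4 58.3] 49.6
tin [200 213  17  17 240] med [385.4 290.3  37.5] rect [384.8 289.2] [54.3 52.9] 8.6
[250 251 251] [198 202 210] [212 183 145] 102.04676394912121 102.7775789526911 129.4954698033771
```

View pics/c.png

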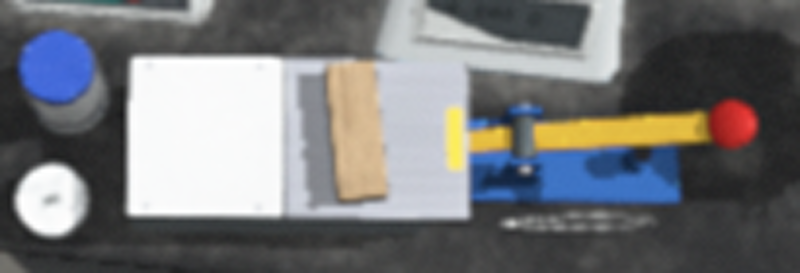

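The crop shows the white part on the left and the block angled on the flap, with a clear hinge line between them. The lever's red pad is at the right end. Next I check how tall the neighbouring objects are.

```bash
python3 - <<'E'
from h import *
P=np.load('top0.npy').reshape(-1,3); P=P[~np.isnan(P[:,0])]
for x0 in range(350,700,50): print(x0,[int(np.max(P[(P[:,0]>=x0)&(P[:,0]<x0+50)&(P[:,1]>=y)&(P[:,1]<y+50),2],initial=-1)) for y in range(-400,250,50)])
t=np.radians(11.1); st=manip.get_state(); Rt=rot(st['eef_rot'])
d=np.array([461,7,190])-[158.8,552.6,214.6]; print((Rt.T@d/10).round(2)); 
print('yang',np.degrees(np.arctan2(Rt[1,1],Rt[0,1])))
E
```

```text
350 [9, 9, 8, 9, 9, 6, 7, 106, 129, 131, 105, 108, 106]
400 [8, 8, 8, 13, 15, 115, 119, 107, 135, 133, 105, 107, 108]
450 [7, 9, 180, 181, 154, 134, 119, 107, 134, 133, 107, 107, 108]
500 [6, 8, 5, 7, 46, 47, 47, 105, 132, 133, 105, 106, 96]
550 [9, 7, 10, 8, 82, 91, 93, 92, 86, 7, 9, 56, 59]
600 [47, 54, 44, 10, 112, 335, 336, 335, 110, 8, 10, 60, 70]
650 [163, 68, 70, 11, 113, 335, 333, 336, 119, 9, 8, 58, 68]
[-44.11 -44.09   2.52]
yang 73.97082111781147
```

>>> jog_arm(rows=[[-2,-2,0,0],[-5,-5,0,0],[-8,-8,0,0],[-11,-11,0,0],[-14,-14,0,0],[-17,-17,0,0],[-20,-20,0,0],[-22,-22,0,0]], grip=0.55)

```text
time: 0.77
ee_pos: [310.0, 278.0, 214.3]
eef_rot: [0.0, 0.14, 0.99, -0.0]
force: [1.1, 0.9, -0.9]
width: 50.6
grasp_force: 0.0
```

>>> jog_arm(rows=[[-2,-2,0,1],[-5,-5,0,2.2],[-8,-8,0,3.3],[-11,-11,0,4.4],[-14,-14,0,5.5],[-17,-17,0,6.6],[-20,-20,0,7.7],[-22.1,-22.1,0,8.8]])

```text
time: 1.43
ee_pos: [461.5, 4.3, 214.3]
eef_rot: [0.0, 0.568, 0.823, -0.0]
force: [0.3, 0.9, -0.4]
width: 50.7
grasp_force: 0.0
```

```bash
python3 - <<'E'
from h import *
s=snap('wrist'); st=s['st']; Rt=rot(st['eef_rot']); print(st['ee_pos'],st['width'],np.degrees(np.arctan2(Rt[1,1],Rt[0,1])),st['force'])
P=cloud(s); z=P[...,2]
cv2.imwrite('pics/w1.png',s['img'][...,::-1])
m=((z>122)&(z<136)&(P[...,1]>-20)&(P[...,1]<120)&(P[...,0]>380)&(P[...,0]<530)).astype(np.uint8)
k,l,q,c=cv2.connectedComponentsWithStats(m); i=1+np.argmax(q[1:,4]); r=cv2.minAreaRect(P[l==i][:,:2].astype(np.float32)); print(r,q[i],np.median(P[l==i],0))
t=np.array([461,7,st['ee_pos'][2]]); print(Rt.T@(t-st['ee_pos'])/10)
E
```

```text
[461.46655407   4.25770739 214.31969331] 50.6825061239033 20.75108212416134 [ 0.27472892  0.92386759 -0.37366287]
((451.18975830078125, 47.466590881347656), (110.208740234375, 40.201969146728516), 11.063248634338379) [ 202  124  121   60 4925] [450.16629529  48.22626208 128.66674859]
[ 2.72970010e-01  5.35330104e-02 -6.82689023e-05]
```

View pics/w1.png

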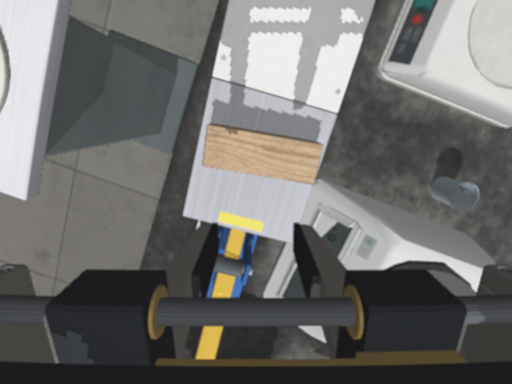

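The wrist view shows the block at (262,154), the hinge line from (213,78) to (338,113), and the fingers behind the block. I descend there.

>>> jog_arm(rows=[[0,0,2,0.8],[0,0,5,1.62],[0,0,7.5,1.62],[0,0,9,1.62],[0,0,10,1.62],[0,0,10.4,1.62],[0,0,10.4,1.62]])

```text
time: 2.07
ee_pos: [460.4, 7.2, 110.0]
eef_rot: [-0.001, 0.633, 0.774, -0.0]
force: [-0.6, -0.6, 0.3]
width: 50.9
grasp_force: 0.0
```

```bash
cat > m.py <<'E'
from h import *
def main():
    s=snap('wrist'); st=s['st']; Rt=rot(st['eef_rot']); print(st['ee_pos'].round(1),np.degrees(np.arctan2(Rt[1,1],Rt[0,1])).round(1),st['force'].round(1),st['time'])
    P=cloud(s); P0=np.load('top0.npy')
    for nm,P,z1 in (('wrist',P,136),('top',cloud(snap('top')),136)):
        z=P[...,2]
        m=((z>121)&(z<z1)&(P[...,1]>-20)&(P[...,1]<230)&(P[...,0]>370)&(P[...,0]<530)).astype(np.uint8)
        k,l,q,c=cv2.connectedComponentsWithStats(m); i=1+np.argmax(q[1:,4]); r=cv2.minAreaRect(P[l==i][:,:2].astype(np.float32)); print(nm,np.round(r[0],1),np.round(r[1],1),round(r[2],1))
        if nm=='wrist': W=P
    z=W[...,2]; hsv=cv2.cvtColor(s['img'],cv2.COLOR_RGB2HSV)
    m=(z>90)&(z<110)&(hsv[...,1]<60)&(W[...,1]>-60)&(W[...,1]<235)&(W[...,0]>360)&(W[...,0]<540)
    q=W[m]; 
    if len(q)>50: print('top',np.round(cv2.minAreaRect(q[:,:2].astype(np.float32)),1) if 0 else cv2.minAreaRect(q[:,:2].astype(np.float32)),np.median(q[:,2]),q[:,1].min(),q[:,1].max())
    cv2.imwrite('pics/last.png',s['img'][...,::-1])
main()
E
python3 m.py
```

```text
[460.4   7.2 110. ] 11.5 [-0.6 -0.6  0.3] 2.0667
wrist [451.   47.4] [110.3  40.3] 11.0
top [476.7  39.9] [51.1 25. ] 0.8
top ((449.26416015625, 51.55183029174805), (130.62374877929688, 212.68023681640625), 5.5479302406311035) 100.76721824402439 -53.4004177224671 163.5814075753957
```

>>> jog_arm(rows=[[0.6,0,0,0],[1.2,0,0,0],[1.8,0,0,0.1],[2.4,0.1,0,0.2],[3.0,0.1,0,0.3],[3.6,0.1,0,0.4],[4.2,0.2,0,0.5],[4.8,0.2,0,0.6]])

```text
time: 2.83
ee_pos: [453.4, 55.0, 110.7]
eef_rot: [0.0, 0.657, 0.754, 0.0]
force: [-0.1, -2.1, 1.3]
width: 50.3
grasp_force: 1.3
```

```bash
python3 m.py
```

```text
[453.4  55.  110.7] 7.8 [-0.1 -2.1  1.3] 2.8333
wrist [448.2  74.9] [111.   60.9] 7.8
top [461.5  90.6] [23.9 58.9] 88.9
top ((447.82000732421875, 70.55944061279297), (130.309814453125, 263.3211669921875), 5.540866851806641) 100.77152085932326 -59.63601090321792 207.37654031571245
```

>>> jog_arm(rows=[[0.7,0,0,0.1],[1.4,0,0,0.2],[2.1,0,0,0.3],[2.8,0,0,0.38],[3.5,0,0,0.38],[4.2,-0.1,0,0.38],[4.9,-0.1,0,0.38],[5.6,-0.1,0,0.38]])

```text
time: 3.6
ee_pos: [444.2, 110.5, 110.3]
eef_rot: [-0.0, 0.672, 0.741, -0.0]
force: [0.7, -0.8, -1.0]
width: 50.5
grasp_force: 0.3
```

>>> jog_arm(rows=[[0.6,0,0,0],[1.2,0,0,0],[1.7,0,0,0],[2.1,0,0,0],[2.3,0,0,0],[2.3,0,0,0]])

```text
time: 4.1
ee_pos: [442.4, 133.1, 110.6]
eef_rot: [-0.0, 0.672, 0.741, 0.0]
force: [-0.3, -0.5, 0.2]
width: 50.7
grasp_force: 0.0
```

>>> jog_arm(rows=[[-0.5,0,0,0],[-1,0,0,0],[-1.5,0,-1,0],[-1.5,0,-4,0],[-1.5,0,-8,0],[-1.5,0,-11,0],[-1.5,0,-11,0]])

```text
time: 4.68
ee_pos: [448.1, 117.1, 228.7]
eef_rot: [0.005, 0.672, 0.74, 0.004]
force: [-0.1, 0.5, 0.1]
width: 50.4
grasp_force: 0.0
```

```bash
python3 m.py
```

```text
[448.1 117.1 228.7] 5.5 [-0.1  0.5  0.1] 4.6833
wrist [437.2 164. ] [110.4  39.6] 5.5
top [451.6 165.2] [86.6 33.9] 6.5
top ((445.46026611328125, 98.91598510742188), (130.9384307861328, 259.176025390625), 5.670668125152588) 100.84676157233733 -33.15542194480736 233.96892974507242
```

View pics/last.png

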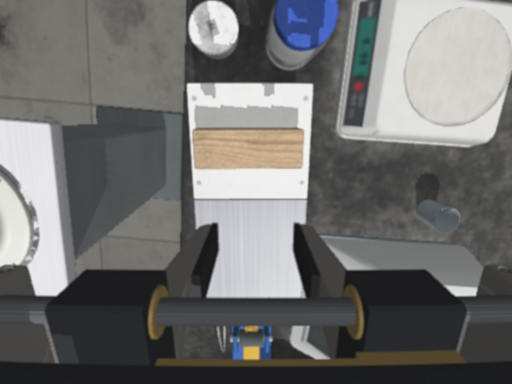

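The wrist view shows the block at (248,149), well inside the white part, whose hinge edge is at row 200. Now I move to the pad.

>>> jog_arm(rows=[[-3,0,0,0],[-7,0,0,0],[-11,0,0,0],[-15,0,0,0],[-19,0,0,0],[-23,0,0,0],[-27,0,0,0],[-30,0,0,0]])

```text
time: 5.45
ee_pos: [471.6, -183.7, 218.9]
eef_rot: [-0.001, 0.673, 0.74, -0.0]
force: [1.0, 0.9, 0.6]
width: 50.7
grasp_force: 0.0
```

>>> jog_arm(rows=[[-2,0,0,0],[-4,-0.2,0,0],[-5.3,-0.3,0,0],[-5.3,-0.3,0,0],[-5.3,-0.3,0,0]])

```text
time: 5.87
ee_pos: [474.6, -233.5, 219.6]
eef_rot: [-0.001, 0.672, 0.74, 0.0]
force: [-0.3, 0.9, -0.2]
width: 50.6
grasp_force: 0.0
```

```bash
cat > p.py <<'E'
from h import *
s=snap('wrist'); st=s['st']; Rt=rot(st['eef_rot']); print(st['ee_pos'].round(1),np.degrees(np.arctan2(Rt[1,1],Rt[0,1])).round(1),st['force'].round(1),st['time'],st['width'])
P=cloud(s); H,S,V=cv2.split(cv2.cvtColor(s['img'],cv2.COLOR_RGB2HSV))
m=(((H<8)|(H>172))&(S>150)&(V>70)&(P[...,2]>30)&(P[...,2]<200)).astype(np.uint8)
k,l,q,c=cv2.connectedComponentsWithStats(m)
if k>1:
    i=1+np.argmax(q[1:,4]); W=P[l==i]; print(q[i],np.median(W,0),cv2.minEnclosingCircle(W[:,:2].astype(np.float32)), 'tool mm',Rt.T@(np.median(W,0)-st['ee_pos']))
Y=P[(H>18)&(H<30)&(S>150)&(P[...,2]>40)]
if len(Y): print('yellow',len(Y),np.median(Y,0))
cv2.imwrite('pics/pad.png',s['img'][...,::-1])
E
python3 p.py
```

```text
[ 474.6 -233.5  219.6] 5.5 [-0.3  0.9 -0.2] 5.8667 50.58395362876697
[ 238  199   43   42 1398] [ 477.36209068 -239.19600217  173.08499571] ((477.74688720703125, -240.74908447265625), 18.63738250732422) tool mm [-6.01980799  2.304149   46.51616526]
yellow 1005 [ 466.06130152 -102.78876245  114.34441098]
```

View pics/pad.png

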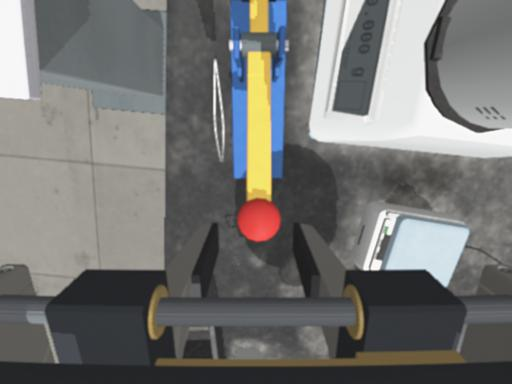

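The pad is at (259,220), between the fingers. I centre over it, close the fingers and press along its arc.

>>> jog_arm(rows=[[-0.7,0.25,0,0],[-0.7,0.25,0,0],[-0.7,0.25,0,0],[-0.7,0.25,0,0],[-0.7,0.25,1,0],[-0.7,0.25,2,0],[-0.7,0.25,3,0],[-0.7,0.25,3.5,0]], grip=0, newtons=20)

```text
time: 6.58
ee_pos: [477.3, -239.7, 183.0]
eef_rot: [-0.002, 0.672, 0.741, -0.0]
force: [0.9, 0.0, -0.3]
width: 0.6
grasp_force: 0.0
```

>>> jog_arm(rows=[[0,0,0.5,0],[-0.1,0,1.0,0],[-0.3,0,1.5,0],[-0.4,0,2.0,0],[-0.6,0,2.5,0],[-0.8,0,3,0],[-0.9,0,3.5,0],[-1.0,0,4,0]])

```text
time: 7.25
ee_pos: [479.2, -251.4, 145.5]
eef_rot: [0.0, 0.672, 0.741, -0.001]
force: [-4.8, -0.6, 5.3]
width: 0.8
grasp_force: 2.5
```

```bash
python3 p.py
```

```text
[ 479.2 -251.4  145.5] 5.6 [-4.8 -0.6  5.3] 7.25 0.7680443810006913
[229 205  53  33 852] [ 477.15599283 -239.38677037  141.23294198] ((478.3055725097656, -249.55789184570312), 18.677921295166016) tool mm [12.14348327 -0.91691444  4.25392993]
yellow 5978 [ 470.02549984 -163.25556813  121.42110294]
```

>>> jog_arm(rows=[[-0.2,0,0.7,0],[-0.3,0,1.4,0],[-0.4,0,2.1,0],[-0.5,0,2.8,0],[-0.5,0,3.5,0],[-0.5,0,4.2,0],[-0.5,0,4.9,0],[-0.5,0,5.5,0]])

```text
time: 7.97
ee_pos: [480.4, -256.6, 91.0]
eef_rot: [0.001, 0.672, 0.741, -0.0]
force: [-2.5, 0.9, 6.9]
width: 0.8
grasp_force: 3.2
```

```bash
python3 p.py
```

```text
[ 480.4 -256.6   91. ] 5.6 [-2.5  0.9  6.9] 7.9667 0.829544753640737
[228 204  54  33 944] [ 476.9101041  -242.72352434   89.75301345] ((478.8085021972656, -252.27003479003906), 18.76388168334961) tool mm [14.11701609 -2.13409466  1.17934184]
yellow 7000 [ 470.66400439 -165.58556898   96.15599663]
```

>>> jog_arm(rows=[[0.1,0,0.5,0],[0.2,0,1.0,0],[0.3,0,1.5,0],[0.4,0,2.0,0],[0.5,0,2.4,0],[0.6,0,2.8,0],[0.7,0,3.1,0],[0.7,0,3.1,0]])

```text
time: 8.68
ee_pos: [480.0, -250.6, 60.2]
eef_rot: [0.002, 0.672, 0.741, -0.001]
force: [-1.1, -4.7, 3.4]
width: 0.5
grasp_force: 2.2
```

```bash
python3 p.py
```

```text
[ 480.  -250.6   60.2] 5.6 [-1.1 -4.7  3.4] 8.6833 0.5373696936741982
[228 204  53  31 940] [ 476.49465677 -236.36093601   60.09154588] ((477.5592956542969, -244.15821838378906), 18.65434455871582) tool mm [ 1.44797402e+01 -2.08652569e+00  8.44793292e-03]
yellow 7743 [ 470.27251112 -158.58755615   82.86011066]
```

>>> jog_arm(rows=[[0.05,0,0.15,0],[0.1,0,0.3,0],[0.1,0,0.45,0],[0.1,0,0.6,0],[0.1,0,0.6,0],[0.1,0,0.6,0]])

```text
time: 9.23
ee_pos: [479.8, -248.6, 54.3]
eef_rot: [0.001, 0.672, 0.741, -0.0]
force: [-0.9, -4.6, 3.9]
width: 0.4
grasp_force: 2.5
```

```bash
python3 p.py
```

```text
[ 479.8 -248.6   54.3] 5.6 [-0.9 -4.6  3.9] 9.2333 0.38313152217830204
[228 204  53  30 930] [ 476.17048521 -234.34673947   54.4542696 ] ((477.68328857421875, -242.51193237304688), 18.513004302978516) tool mm [14.57388283 -2.23143577 -0.2176141 ]
yellow 7934 [ 470.08302658 -156.72905554   80.59561087]
```

>>> jog_arm(rows=[[0.05,0,0.1,0],[0.05,0,0.2,0],[0.1,0,0.3,0],[0.1,0,0.4,0],[0.1,0,0.4,0],[0.1,0,0.4,0]])

```text
time: 9.78
ee_pos: [480.2, -248.6, 53.2]
eef_rot: [0.002, 0.672, 0.741, -0.001]
force: [-7.0, -1.0, 23.4]
width: 0.5
grasp_force: 11.5
```

```bash
python3 p.py; python3 - <<'E'
from h import *
s=snap('scene'); P=cloud(s)
cv2.imwrite('pics/sc2.png',cv2.resize(s['img'][150:280,220:420,::-1],None,fx=4,fy=4,interpolation=2))
E
```

```text
[ 480.2 -248.6   53.2] 5.6 [-7.  -1.  23.4] 9.7833 0.47502883850833544
[227 204  54  31 926] [ 476.06872014 -234.1227222    54.20543664] ((477.84600830078125, -243.0181121826172), 18.68865394592285) tool mm [14.84579184 -2.6566903  -1.0416488 ]
yellow 7959 [ 470.12755506 -156.75493288   80.39588108]
```

View pics/sc2.png

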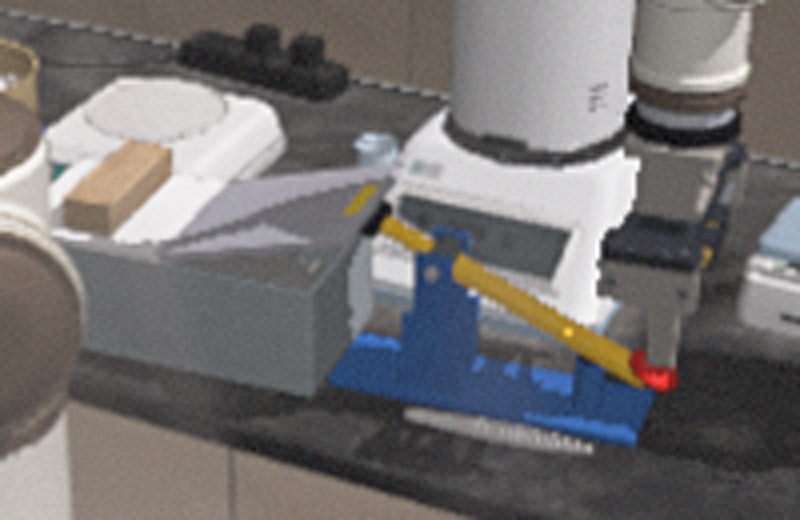

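The lever is at its stop with 23 N on the pad (about 655,370). The flap is up and the block sits on the white part (about 120,185). I hold briefly, then hand in.

>>> jog_arm(rows=[[0,0,0,0],[0,0,0,0],[0,0,0,0],[0,0,0,0],[0,0,0,0],[0,0,0,0]])

```text
time: 10.38
ee_pos: [480.1, -248.6, 53.2]
eef_rot: [0.002, 0.672, 0.741, -0.001]
force: [-7.2, -2.8, 23.9]
width: 0.7
grasp_force: 11.4
```

```bash
python3 -c "
from station import order
print(order.sign_off())"
```

```text
the job is handed in; nothing more can be done
None
```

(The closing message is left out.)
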